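# Sort the keys and locks on the locksmith's bench

## Robot

A 7-joint arm with a two-finger parallel gripper is mounted at the origin on the work surface. World frame = base frame: x ahead of the robot, y to its left, z up, the work surface at z = 0. Lengths are in m, angles in rad, forces in N, time in s.
With the tool pointing down it reaches from about 0.425 to 0.875 m from the base axis. Payload 9.9 kg.
Tool frame: the origin (TCP) lies on the centre line of the jaws, within the pads' length; the fingertips stand 17 mm ahead of it and the grasp point (between the pads) lies 2 mm behind it; z points along the fingers, x is the direction in which the jaws open and shut, and the axes are right-handed (so a half turn about z gives the same grasp; the last joint's range is limited). The gripper opens to 85 mm and grips with 20 to 120 N. Pads are 22 mm wide; open, the fingers measure 114 mm over their backs; the gripper's body (76 mm by 85 mm) begins 54 mm behind the grasp point. The pads swing forward as they close: fully open they stand 13 mm farther back than shut.
Start: joints at [1.053, 0.576, 0.025, 1.437, -0.015, 1.129, -0.057], TCP at [0.284, -0.612, 0.248] pointing down, gripper open.
Joint ranges: [-2.76, 2.76], [-0.34, 2.15], [-1.52, 1.57], [0.19, 2.46], [-1.09, 4.23], [0.17, 1.99], [-2.82, 2.82]. Speed limits (rad/s): [2.22, 2.22, 3.01, 3.01, 3.14, 3.14, 3.14].

## Interface

Orientations are given as a unit quaternion [w, x, y, z].
In Python, from station import r, eyes, finder gives the robot as it stands. The module is installed in compiled form; this text tells all that it offers.
- The arm moves only by the tool apply_moves, never from a script. Its argument "rows" is a list of rows, each a list of 4 numbers: the shift along the tool's x, y, z in cm, then the turn about the tool's z in rad. In form: [[tx, ty, tz, twist], ...]. A call has 1 to 12 rows; each row is the pose to reach, as a shift and turn from the pose commanded when the call began, along the tool's axes at that moment; what a row does not reach only later rows make up. A row lasts 1/12 s, in which the tool goes at most 41.7 mm and 7.16 degrees, less where a joint would pass 70% of its speed; a pose out of reach is approached as far as the arm can. A call with a gripper value outside its range is refused whole. "jaw" is the opening, from -1 (shut) to 1 (fully open), so that 0 is half open, set as the call begins (left out, the last holds). The fingers move at their own pace and stop on an object; "grip_force" is the grip in N (left out, the last holds). Time passes only in rows, so rows that repeat a pose let the fingers close. It gives the time, the measured TCP pose, the force and the opening at its end, in the units of the state.
- r.get_state(): the state, without advancing time (a new reading comes with each control period).
- eyes.capture(name): name is "scene" or "top" or "wrist"; returns a dict with "frame" (400x640x3 uint8, blue, green, red), "mtx" (3x3 intrinsics, pixels), "world_from_camera" (4x4, takes a point from camera to world coordinates); the wrist camera has in their place "mount" (4x4, takes a point from camera to tool coordinates, whose origin is the TCP and whose axes are the tool frame's). Camera axes: x right, y up, looking along -z (the intrinsics and any distortion apply to the point x, -y, -z); pixel columns grow to the right and rows downward; lengths in m; the calibration is good to about 2 mm. A picture is of the moment at which its call begins: read the wrist's pose just before it. There is no depth.
- r.finish_job(): hands the job in, once; it reports no verdict.
Trained networks look in a picture, given as the dict that the camera call returned (one of the last four; its "shot" number tells which), for a name from the list of things; names that differ only in an ending like _2 or _b are one class to them, and where a whole thing is asked for, a point or a joint stands for the part that bears it (a point fixed in the world has none). Each returns a list of dicts, best first, with "conf" (0 to 1); they miss things now and then, are a little off and sometimes report something else, mostly with a low value. They report only what shows in the picture. A call takes as long as a camera call. They do not tell look-alikes from the thing itself.
- finder.cut_out(picture, query): "mask" (400x640 bool, what is visible of it) and "box" ([left, top, right, bottom] in pixels, round what is visible of it).
The state is a dict: "clock": time; "joint_pos": joint angles; "joint_vel": joint speeds; "tau": joint torques, N m; "tool_pos": TCP position; "orientation": TCP orientation; "contact_force": force on the tool from outside, world axes, zero at the start; "moment": the same for the moment, N m; "opening": opening from 0.0 (shut) to 1.0 (fully open).
Only numpy, scipy, OpenCV 4.12 (cv2) and the standard library are available. Lean on these libraries where they do the work, as an engineer would, in place of code of your own. Each camera call takes 0.05 s, during which the arm holds its last target.

## Task

Sort the mixed handful on the bench: both keys into the long steel tray, both lock cylinders into the round dish, and the padlock into the square wooden tray. Set each thing down on the tray's floor rather than dropping it from high up; at the end the keys and the padlock lie flat and the cylinders stand upright, nothing on top of anything else. Leave the oil bottle and the sharpening stone where they are.

Things in the scene. Friction and masses are not known exactly. Their poses are not given: they have to be found in the camera images.
- round_key_mid (a point): Loose steel gate key lying flat, 60 g, 90 mm long, 10 mm thick. The point is half-way along, on the straight shank, half-way up (5 mm above what it lies on). Own x runs along the shank from bow to bit, z is up. The round bow, 26 mm across with a dark hole, fills x = -45 to -19 mm; the plain shank, 10 mm wide, is free to grip from x = -19 to +27 mm; the bit, on the +y side, reaches x = 41 mm, y = 20 mm; the tip is at x = 45 mm.
- square_key_mid (a point): Loose steel gate key lying flat, 60 g, 90 mm long, 10 mm thick. The point is half-way along, on the straight shank, half-way up (5 mm above what it lies on). Own x runs along the shank from bow to bit, z is up. The rectangular bow, 34 mm wide across y with a dark slot, fills x = -45 to -19 mm; the plain shank, 10 mm wide, is free to grip from x = -19 to +27 mm; the bit, on the +y side, reaches x = 41 mm, y = 20 mm; the tip is at x = 45 mm.
- short_cylinder_mid (a point): Loose round brass lock cylinder standing upright, keyway up, 32 mm in diameter, 28 mm tall, 160 g (the shorter of the two). The point is on its axis, half-way up; z is up along the axis.
- tall_cylinder_mid (a point): Loose round brass lock cylinder standing upright, keyway up, 32 mm in diameter, 40 mm tall, 230 g (the taller of the two). The point is on its axis, half-way up; z is up along the axis.
- padlock_mid (a point): Loose padlock lying flat, 220 g: brass body 40 x 40 mm and 22 mm thick, with a steel shackle. The point is the centre of the brass body, half-way up. The shackle sticks out to own +x and ends 51 mm from the point; x from -20 to +20 mm is body, with flat sides at y = -20 and +20 mm, good to grip; z is up.
- long_tray: The long, narrow tray of dark sheet steel, fixed to the bench, for keys. Origin: centre of its underside. Outside 128 mm along own x, 188 mm along own y (its long way), 24 mm high; walls and floor 4 mm thick, so the floor is 4 mm above the bench.
- square_tray: The square tray of dark wood, fixed to the bench, for padlocks. Origin: centre of its underside. Outside 140 x 140 mm, 26 mm high; walls and floor 6 mm thick, so the floor is 6 mm above the bench.
- round_dish: The round aluminium dish, fixed to the bench, for lock cylinders. Origin: centre of its underside. Outside 140 mm across the rim, 22 mm high; wall and floor 4 mm thick, so the floor is 4 mm above the bench and some 128 mm across.
- oil_bottle_mid (a point): Bystander: small upright white oil bottle with a black cap, 32 mm in diameter, 75 mm tall, loose. The point is its centre, half-way up; z is up.
- stone_mid (a point): Bystander: loose red-brown sharpening stone on a grey base, 80 mm along own x, 28 mm wide, 22 mm high. The point is its centre; z is up.
Things that resemble listed ones, but are neither listed nor needed, are in the scene too. What is shaped like the part that bears padlock_mid but blue or pink is not meant.

How it is judged:
At the end, for the whole second after the job is handed in: Both keys on the long tray's floor, both cylinders upright on the round dish's floor (axes within 60 mm of its centre), the padlock on the square tray's floor; each level within 0.12 rad, its middle inside the walls and at most 4 mm above its resting height; all under 20 mm/s (x of round_key_mid in the frame of long_tray between -0.06 and 0.06 m and y of round_key_mid in the frame of long_tray between -0.09 and 0.09 m and z of each of round_key_mid, square_key_mid in the frame of long_tray below 0.013 m and (angle between round_key_mid's own z axis and vertical below 0.12 rad or angle between round_key_mid's own z axis and vertical above 3.02 rad) and x of square_key_mid in the frame of long_tray between -0.06 and 0.06 m and y of square_key_mid in the frame of long_tray between -0.09 and 0.09 m and (angle between square_key_mid's own z axis and vertical below 0.12 rad or angle between square_key_mid's own z axis and vertical above 3.02 rad) and horizontal distance between each of short_cylinder_mid, tall_cylinder_mid and round_dish below 0.06 m and z of short_cylinder_mid in the frame of round_dish below 0.022 m and angle between each of short_cylinder_mid, tall_cylinder_mid's own z axis and vertical below 0.12 rad and z of tall_cylinder_mid in the frame of round_dish below 0.028 m and x of padlock_mid in the frame of square_tray between -0.064 and 0.064 m and y of padlock_mid in the frame of square_tray between -0.064 and 0.064 m and z of padlock_mid in the frame of square_tray below 0.021 m and (angle between padlock_mid's own z axis and vertical below 0.12 rad or angle between padlock_mid's own z axis and vertical above 3.02 rad) and linear speed of each of round_key, square_key, short_cylinder, tall_cylinder, padlock below 0.02 m/s); the robot touches nothing.
It fails at once if a key, cylinder or padlock is let go with its middle more than 100 mm above the bench ((height (world z) of round_key_mid above 0.1 m and contact force between the fingers and round_key below 0.05 N) or (height (world z) of square_key_mid above 0.1 m and contact force between the fingers and square_key below 0.05 N) or (height (world z) of short_cylinder_mid above 0.1 m and contact force between the fingers and short_cylinder below 0.05 N) or (height (world z) of tall_cylinder_mid above 0.1 m and contact force between the fingers and tall_cylinder below 0.05 N) or (height (world z) of padlock_mid above 0.1 m and contact force between the fingers and padlock below 0.05 N)).
It fails at once if the oil bottle is pushed more than 25 mm from its place or knocked over (distance of oil_bottle_mid from where it was at the start of the episode above 0.025 m or angle between oil_bottle_mid's own z axis and vertical above 0.6 rad).
It fails at once if the sharpening stone is pushed more than 25 mm from its place or knocked over (distance of stone_mid from where it was at the start of the episode above 0.025 m or angle between stone_mid's own z axis and vertical above 0.6 rad).
It also fails if it takes over 120 s, if anything falls off the work surface, if the arm or the gripper's body presses on something with over 40 N, if the wrist force passes 120 N, or if a joint passes its speed limit or range.

## Working session

There is one attempt and no reset: what is moved stays moved. The work goes in short steps, Python scripts to look and compute and a tool call to move; the robot and the scene stay as the last step left them, time stands still between calls to the robot, and variables do not carry over. Pictures are saved under pics/ and viewed, and the job is handed in when it is done.

Besides the shell and the picture viewer there is one more tool, called after "Request:" by a JSON object that holds its "fn" and its "kwargs", one argument or row to a line. apply_moves: Moves the arm, as the interface text tells. Its arguments: {"type":"object","properties":{"rows":{"type":"array"},"jaw":{"type":"number"},"grip_force":{"type":"number"}},"required":["rows"]}

```bash
mkdir -p pics; ls
python3 - <<'E'
from station import r, eyes, finder
import cv2,pickle
print(r.get_state())
d={}
for n in ["scene","top","wrist"]:
    p=eyes.capture(n); d[n]=p
    cv2.imwrite(f"pics/{n}0.png",p["frame"])
    print(n,{k:(v if k!="frame" else 0) for k,v in p.items()})
pickle.dump(d,open("d0.pkl","wb"))
E
```

```text
pics
{'clock': 0.0, 'joint_pos': array([ 1.05318026,  0.57656302,  0.0248509 ,  1.43788698, -0.01501001,
        1.12899353, -0.05649239]), 'joint_vel': array([ 0.00121278, -0.00105571,  0.00155706, -0.00196089,  0.00224998,
        0.00075557,  0.00100221]), 'tau': array([-6.24951208e-04, -7.65764093e+01,  2.25059733e+00, -2.85970402e+01,
        1.53955864e-02,  1.25111901e-02,  1.08047016e-05]), 'tool_pos': array([ 0.2835599 , -0.61209571,  0.24742943]), 'orientation': array([-4.13185816e-04,  8.42723108e-01, -5.38346608e-01, -7.23417026e-04]), 'contact_force': array([0.20235422, 0.13720147, 0.43322166]), 'moment': array([-0.00773155,  0.03895743,  0.0533751 ]), 'opening': 1.0016449885224468}
scene {'frame': 0, 'mtx': array([[453.91501995,   0.        , 324.00590902],
       [  0.        , 453.91501995, 201.64707246],
       [  0.        ,   0.        ,   1.        ]]), 'world_from_camera': array([[ 0.56491212, -0.57566045,  0.59117624,  1.16914698],
       [ 0.8250824 ,  0.4033171 , -0.39569476, -0.42104407],
       [-0.01064567,  0.71130188,  0.70280602,  0.83399405],
       [ 0
[... 459 characters left out ...]
 1.88912335e-01,  9.81993724e-01,
         1.00485636e+00],
       [ 0.00000000e+00,  0.00000000e+00,  0.00000000e+00,
         1.00000000e+00]]), 'shot': 2}
wrist {'frame': 0, 'mtx': array([[354.00627472,   0.        , 318.44133883],
       [  0.        , 354.00627472, 194.39286101],
       [  0.        ,   0.        ,   1.        ]]), 'mount': array([[ 9.99999839e-01, -5.21053201e-04, -2.26612155e-04,
        -6.67914009e-04],
       [-5.61950539e-04, -9.65924898e-01, -2.58821900e-01,
        -6.56352311e-02],
       [-8.40303427e-05,  2.58821986e-01, -9.65925035e-01,
        -1.26915060e-01],
       [ 0.00000000e+00,  0.00000000e+00,  0.00000000e+00,
         1.00000000e+00]]), 'shot': 3}
```

View pics/top0.png

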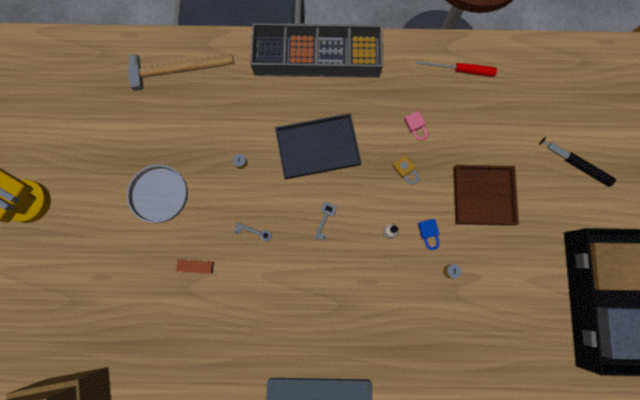

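View pics/scene0.png

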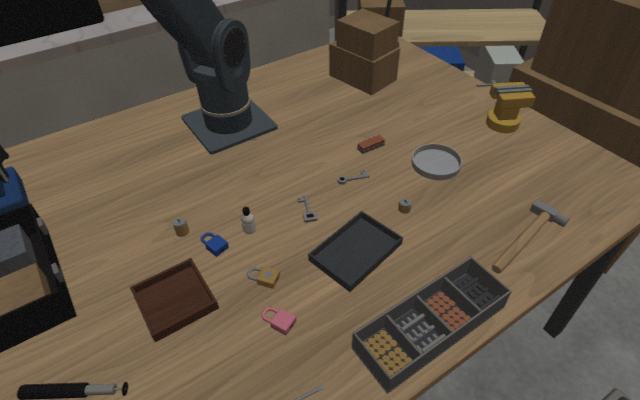

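```bash
cat > h.py <<'E'
import numpy as np, cv2
from scipy.spatial.transform import Rotation as R
def ray(p,uv,T=None):
    T=p["world_from_camera"] if T is None else T
    K=p["mtx"]; u,v=uv
    d=np.array([(u-K[0,2])/K[0,0],-(v-K[1,2])/K[1,1],-1.])
    return T[:3,3],T[:3,:3]@d
def at_z(p,uv,z,T=None):
    o,d=ray(p,uv,T); return o+d*(z-o[2])/d[2]
def proj(p,X,T=None):
    T=p["world_from_camera"] if T is None else T
    c=np.linalg.inv(T)@np.append(X,1); K=p["mtx"]
    return K[0,0]*c[0]/-c[2]+K[0,2], K[1,1]*-c[1]/-c[2]+K[1,2]
def tool_T(s):
    T=np.eye(4); q=s["orientation"]; T[:3,:3]=R.from_quat([q[1],q[2],q[3],q[0]]).as_matrix(); T[:3,3]=s["tool_pos"]; return T
E
python3 - <<'E'
import cv2
for n in ["scene","top"]:
    im=cv2.imread(f"pics/{n}0.png")
    if n=="top":
        c=im[0:260,100:560]; cv2.imwrite("pics/topz.png",cv2.resize(c,None,fx=1.7,fy=1.7,interpolation=cv2.INTER_CUBIC))
E
python3 - <<'E'
import pickle; from h import *
d=pickle.load(open("d0.pkl","rb"))
for n in ["top","scene"]:
    for X in [(0,0,0),(0.284,-0.612,0.248),(.5,0,0),(.5,.3,0)]: print(n,X,proj(d[n],X))
E
```

```text
top (0, 0, 0) (np.float64(317.3560931204688), np.float64(434.34734611725196))
top (0.284, -0.612, 0.248) (np.float64(675.023994330581), np.float64(313.84547396127243))
top (0.5, 0, 0) (np.float64(321.4224186437621), np.float64(206.54807742313898))
top (0.5, 0.3, 0) (np.float64(196.05173248237398), np.float64(204.47771180804352))
scene (0, 0, 0) (np.float64(228.37910033699328), np.float64(123.17400804226814))
scene (0.284, -0.612, 0.248) (np.float64(-19.956881504138323), np.float64(193.35112832632402))
scene (0.5, 0, 0) (np.float64(315.4144933603709), np.float64(216.74923884574613))
scene (0.5, 0.3, 0) (np.float64(404.8952281400652), np.float64(171.9877743688025))
```

View pics/topz.png

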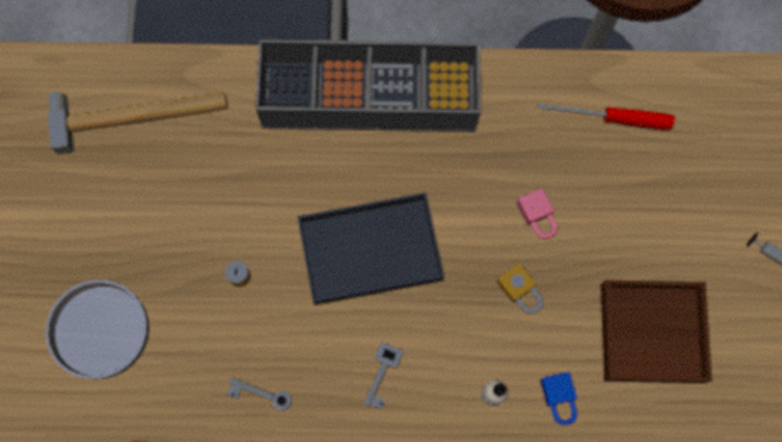

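View pics/wrist0.png

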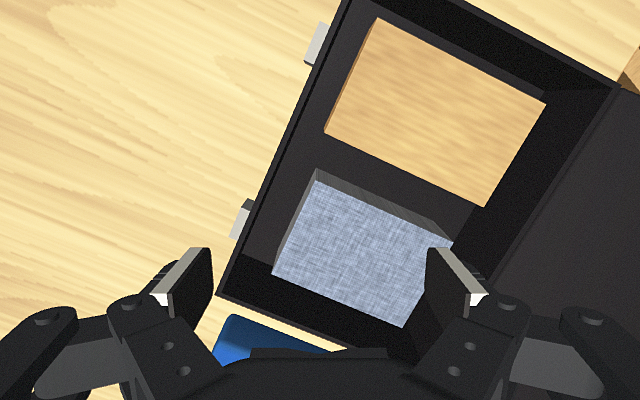

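Run:
```python
from station import r, eyes, finder
from h import *
import pickle
P={n:eyes.capture(n) for n in ["top","scene"]}
names={"round_key_mid":.005,"square_key_mid":.005,"short_cylinder_mid":.014,"tall_cylinder_mid":.02,"padlock_mid":.011,"long_tray":.012,"square_tray":.013,"round_dish":.011,"oil_bottle_mid":.0375,"stone_mid":.011}
M={}
for k,z in names.items():
  for n,p in P.items():
    for o in finder.cut_out(p,k):
      m=o["mask"]; ys,xs=np.nonzero(m)
      M.setdefault((k,n),[]).append(m)
      if len(xs): print(k,n,round(o["conf"],2),[int(b) for b in o["box"]],len(xs),at_z(p,(xs.mean(),ys.mean()),z).round(3))
pickle.dump((P,M),open("m1.pkl","wb"))
```

```text
round_key_mid top 0.79 [234, 224, 271, 239] 235 [0.437 0.158 0.005]
square_key_mid top 0.76 [316, 202, 337, 240] 302 [ 0.471 -0.009  0.005]
square_key_mid scene 0.74 [297, 196, 318, 219] 183 [ 0.475 -0.006  0.005]
short_cylinder_mid top 0.73 [232, 155, 251, 172] 157 [0.605 0.197 0.014]
short_cylinder_mid top 0.31 [383, 221, 399, 241] 202 [ 0.443 -0.163  0.014]
short_cylinder_mid scene 0.46 [396, 197, 411, 212] 170 [0.609 0.201 0.014]
tall_cylinder_mid top 0.64 [441, 263, 460, 280] 223 [ 0.353 -0.3    0.02 ]
tall_cylinder_mid scene 0.64 [173, 218, 191, 236] 224 [ 0.357 -0.297  0.02 ]
padlock_mid top 0.71 [390, 156, 420, 181] 368 [ 0.594 -0.199  0.011]
padlock_mid top 0.71 [405, 109, 427, 141] 420 [ 0.706 -0.229  0.011]
padlock_mid top 0.56 [417, 220, 438, 249] 401 [ 0.443 -0.253  0.011]
padlock_mid scene 0.89 [261, 305, 299, 332] 468 [ 0.711 -0.224  0.011]
padlock_mid scene 0.79 [250, 267, 279, 284] 410 [ 0.596 -0.196  0.011]
padlock_mid scene 0.71 [200, 232, 228, 256] 414 [ 0.445 -0.249  0.011]
long_tray top 0.57 [276, 114, 363, 180] 4123 [0.646 0.012 0.012]
long_tray scene 0.63 [305, 213, 403, 289] 4013 [0.651 0.011 0.012]
square_tray top 0.71 [452, 166, 517, 226] 3795 [ 0.532 -0.388  0.013]
square_tray scene 0.75 [129, 257, 217, 341] 4286 [ 0.538 -0.386  0.013]
square_tray scene 0.42 [398, 198, 411, 211] 173 [0.607 0.204 0.013]
round_dish top 0.83 [125, 165, 183, 223] 2874 [0.523 0.392 0.011]
round_dish scene 0.86 [411, 142, 464, 180] 1481 [0.525 0.396 0.011]
round_dish scene 0.54 [306, 213, 402, 291] 3963 [0.651 0.011 0.011]
oil_bottle_mid top 0.7 [385, 222, 397, 244] 186 [ 0.441 -0.159  0.037]
oil_bottle_mid scene 0.68 [241, 203, 259, 234] 322 [ 0.447 -0.159  0.037]
stone_mid top 0.74 [172, 257, 212, 274] 499 [0.355 0.289 0.011]
stone_mid scene 0.54 [358, 137, 383, 153] 306 [0.358 0.293 0.011]
```

```bash
cat >> h.py <<'E'
def go(s,xyz,yaw=None):
    "print move in tool axes from state s"
    T=tool_T(s); d=T[:3,:3].T@(np.array(xyz)-T[:3,3])*100
    y0=np.arctan2(T[1,0],T[0,0])
    tw=0 if yaw is None else -((yaw-y0+np.pi/2)%np.pi-np.pi/2)
    n=max(np.linalg.norm(d)/4.17,abs(np.degrees(tw))/7.16)
    print("yaw now %.3f tilt %.4f | move"%(y0,np.arccos(min(1,-T[2,2]))),d.round(2),"twist %.3f rows>=%.1f"%(tw,n))
E
python3 - <<'E'
import pickle; from h import *
P,M=pickle.load(open("m1.pkl","rb"))
for k in ["round_key_mid","square_key_mid","padlock_mid","long_tray","square_tray"]:
    for n in ["top","scene"]:
        for m in M.get((k,n),[]):
            ys,xs=np.nonzero(m)
            z={"long_tray":.024,"square_tray":.026,"padlock_mid":.022}.get(k,.01)
            W=np.array([at_z(P[n],(x,y),z)[:2] for x,y in zip(xs,ys)])
            rc=cv2.minAreaRect((W*1000).astype(np.float32))
            c=W.mean(0); w,v=np.linalg.eigh(np.cov((W-c).T)); a=v[:,1]; t=(W-c)@a
            print(k,n,"rect",np.round(rc[0],1),np.round(rc[1],1),round(rc[2],1),"pca yaw %.3f"%np.arctan2(a[1],a[0]),"c",c.round(4))
p=P["top"]; f=p["frame"]
cr=[(405,167),(454,271),(240,160),(253,232),(325,221)]
cv2.imwrite("pics/crops.png",np.hstack([cv2.resize(f[y-24:y+24,x-24:x+24],(160,160),interpolation=cv2.INTER_CUBIC) for x,y in cr]))
from station import r
s=r.get_state()
go(s,(.356,-.299,.15))
E
```

```text
round_key_mid top rect [435.8 159.1] [88.5 24.2] 77.0 pca yaw 1.314 c [0.4368 0.1571]
square_key_mid top rect [464.6  -6.4] [33.3 88.7] 68.4 pca yaw 2.805 c [ 0.4708 -0.0093]
square_key_mid scene rect [471.4  -4.6] [31.2 91.6] 70.2 pca yaw 2.840 c [ 0.4785 -0.0078]
padlock_mid top rect [ 586.4 -202.4] [68.9 44.6] 38.8 pca yaw -2.549 c [ 0.5916 -0.1972]
padlock_mid top rect [ 697.9 -229.2] [70.6 45.7] 24.7 pca yaw -2.789 c [ 0.7017 -0.2269]
padlock_mid top rect [ 435.6 -251.9] [68.6 42.8] 14.1 pca yaw -2.972 c [ 0.4418 -0.25  ]
padlock_mid scene rect [ 709.9 -230.5] [69.6 43.8] 26.4 pca yaw -2.784 c [ 0.7172 -0.2265]
padlock_mid scene rect [ 598.1 -202.8] [69.5 48.5] 38.4 pca yaw 0.810 c [ 0.6032 -0.1993]
padlock_mid scene rect [ 449.9 -251.7] [76.6 47. ] 12.3 pca yaw -2.995 c [ 0.4542 -0.2511]
long_tray top rect [642.8  11.7] [134.8 189.4] 11.8 pca yaw 1.818 c [0.6425 0.0117]
long_tray scene rect [653.8  10.2] [139.6 201.1] 11.9 pca yaw 1.790 c [0.6575 0.0064]
square_tray top rect [ 531.  -383.3] [148.  143.1] 89.9 pca yaw 1.660 c [ 0.53   -0.3833]
square_tray scene rect [ 542.7 -383.1] [142.4 159.2] 89.5 pca yaw -3.122 c [ 0.5463 -0.3857]
square_tray scene rect [616.5 194.7] [32.5 51.5] 48.9 pca yaw 2.293 c [0.6156 0.194 ]
yaw now -1.137 tilt 0.0000 | move [-25.41 -19.73   9.83] twist 0.000 rows>=8.1
```

View pics/crops.png

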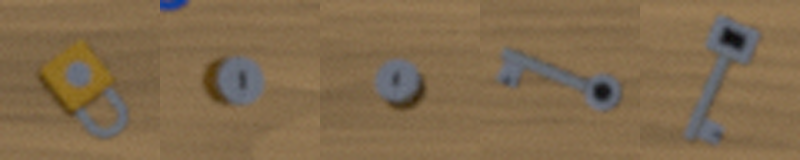

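Candidates: padlock – gold (405,167), pink (416,125, no), blue (430,234, no); cylinders – (454,271) tall, (240,160) short, bottle (392,231, not meant); keys – (253,232) round bow, (325,221) rectangular bow. The crop confirms these picks.

Request:
{"fn": "apply_moves", "kwargs": {
  "rows": [
    [-6.3,-4.9,2.4,0],
    [-12.7,-9.9,4.9,0],
    [-19,-14.8,7.4,0],
    [-25.4,-19.7,9.8,0],
    [-25.4,-19.7,9.8,0],
    [-25.4,-19.7,9.8,0],
    [-25.4,-19.7,9.8,0],
    [-25.4,-19.7,9.8,0],
    [-25.4,-19.7,9.8,0],
    [-25.4,-19.7,9.8,0],
    [-25.4,-19.7,9.8,0]
  ],
  "jaw": 1,
  "grip_force": 60
}}

```text
clock: 2.17
tool_pos: [0.3561, -0.2997, 0.1506]
orientation: [0.0, 0.843, -0.538, 0.0]
contact_force: [0.7, -0.5, 0.4]
opening: 0.999
```

```bash
cat > wl.py <<'E'
# look with wrist cam: wl.py name height
import sys; from station import r, eyes, finder
from h import *
nm,z,out=sys.argv[1],float(sys.argv[2]),sys.argv[3]
s=r.get_state(); p=eyes.capture("wrist"); T=tool_T(s)@p["mount"]
print("tcp",s["tool_pos"].round(4),"t",round(s["clock"],2),"F",s["contact_force"].round(1),"op",round(s["opening"],3))
cv2.imwrite(f"pics/{out}.png",p["frame"])
for o in finder.cut_out(p,nm):
    m=o["mask"]; ys,xs=np.nonzero(m)
    W=np.array([at_z(p,(x,y),z,T)[:2] for x,y in zip(xs,ys)])
    rc=cv2.minAreaRect((W*1000).astype(np.float32)); (cx,cy),rad=cv2.minEnclosingCircle((W*1000).astype(np.float32))
    print(nm,round(o["conf"],2),[int(b) for b in o["box"]],"c",W.mean(0).round(4),"rect",np.round(rc[0],1),np.round(rc[1],1),round(rc[2],1),"circ",round(cx,1),round(cy,1),round(rad,1))
E
python3 wl.py tall_cylinder_mid .04 w1
```

```text
tcp [ 0.3561 -0.2997  0.1506] t 2.17 F [ 0.7 -0.5  0.4] op 0.999
tall_cylinder_mid 0.68 [293, 165, 338, 219] c [ 0.3577 -0.2953] rect [ 357.8 -295.4] [37.3 31.3] 23.8 circ 357.9 -295.7 18.7
```

View pics/w1.png

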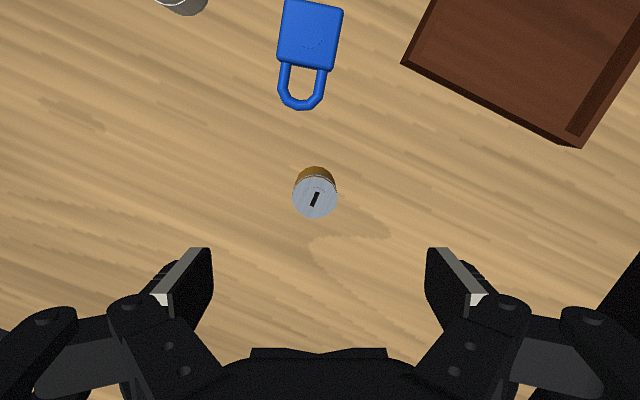

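Run:
```python
from station import r, eyes
from h import *
s=r.get_state(); p=eyes.capture("wrist"); T=tool_T(s)@p["mount"]
X=at_z(p,(314.8,198),.04,T); print(X); go(s,(X[0],X[1],.024))
```

```text
[ 0.35388695 -0.2983555   0.04      ]
yaw now -1.139 tilt 0.0014 | move [-0.32  0.06 12.67] twist 0.000 rows>=3.0
```

Request:
{"fn": "apply_moves", "kwargs": {
  "rows": [
    [-0.3,0.1,3.5,0],
    [-0.3,0.1,7,0],
    [-0.3,0.1,10,0],
    [-0.3,0.1,11.5,0],
    [-0.3,0.1,12.6,0],
    [-0.3,0.1,12.6,0],
    [-0.3,0.1,12.6,0]
  ]
}}

```text
clock: 2.9
tool_pos: [0.3531, -0.2977, 0.0241]
orientation: [0.0, 0.842, -0.539, -0.0]
contact_force: [-0.7, -1.1, -0.7]
opening: 1.002
```

Request:
{"fn": "apply_moves", "kwargs": {
  "rows": [
    [0,0,0,0],
    [0,0,0,0],
    [0,0,0,0],
    [0,0,0,0],
    [0,0,0,0],
    [0,0,0,0],
    [0,0,0,0],
    [0,0,0,0],
    [0,0,0,0],
    [0,0,0,0]
  ],
  "jaw": -1
}}

```text
clock: 3.73
tool_pos: [0.3539, -0.2972, 0.0251]
orientation: [0.0, 0.843, -0.538, 0.001]
contact_force: [-0.0, 0.4, 9.4]
opening: 0.363
```

Request:
{"fn": "apply_moves", "kwargs": {
  "rows": [
    [0,0,-0.5,0],
    [0,0,-1,0],
    [0,0,-2.5,0],
    [0,0,-4.5,0],
    [0,0,-6.5,0],
    [0,0,-6.5,0],
    [0,0,-6.5,0]
  ]
}}

```text
clock: 4.32
tool_pos: [0.354, -0.2972, 0.0903]
orientation: [0.0, 0.843, -0.538, 0.001]
contact_force: [-0.3, 0.1, -2.2]
opening: 0.356
```

```bash
python3 wl.py tall_cylinder_mid .04 w2;  python3 - <<'E'
from station import r
from h import *
s=r.get_state(); 
go(s,(.56,-.28,.095));go(s,(.56,.2,.095));go(s,(.54,.36,.095))
E
```

```text
tcp [ 0.354  -0.2972  0.0903] t 4.32 F [-0.3  0.1 -2.2] op 0.356
tall_cylinder_mid 0.91 [274, 212, 358, 325] c [ 0.3304 -0.3075] rect [ 330.3 -307.7] [65.8 46.6] 24.8 circ 330.3 -307.4 33.0
yaw now -1.137 tilt 0.0005 | move [  7.18 -19.46  -0.62] twist 0.000 rows>=5.0
yaw now -1.137 tilt 0.0005 | move [-36.38 -39.64  -0.6 ] twist 0.000 rows>=12.9
yaw now -1.137 tilt 0.0005 | move [-51.73 -44.55  -0.59] twist 0.000 rows>=16.4
```

View pics/w2.png

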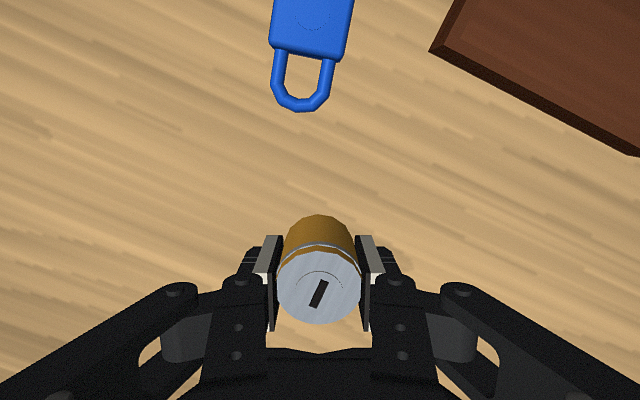

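Request:
{"fn": "apply_moves", "kwargs": {
  "rows": [
    [0.7,-2,-0.3,0],
    [2.1,-6,-0.6,0],
    [3.6,-9.8,-0.6,0],
    [5,-13.6,-0.6,0],
    [6.4,-17.4,-0.6,0],
    [7.2,-19.5,-0.6,0],
    [5.2,-20.4,-0.6,0],
    [2,-21.9,-0.6,0],
    [-1.6,-23.6,-0.6,0],
    [-5.2,-25.2,-0.6,0],
    [-8.8,-26.9,-0.6,0],
    [-12.4,-28.6,-0.6,0]
  ]
}}

```text
clock: 5.42
tool_pos: [0.5598, -0.0624, 0.0937]
orientation: [0.001, 0.843, -0.538, -0.001]
contact_force: [1.4, 0.2, -1.7]
opening: 0.357
```

Run:
```python
from station import r
from h import *
s=r.get_state(); print(s["tool_pos"],s["opening"],s["joint_pos"])
go(s,(.547,.4045,.095))
```

```text
[ 0.55979415 -0.06239077  0.09374458] 0.35667039767347114 [-5.19581362e-04  5.97470337e-01  4.30966657e-02  1.91041777e+00
 -4.07573696e-02  6.37115128e-01 -1.06934879e+00]
yaw now -1.137 tilt 0.0026 | move [-42.91 -18.45  -0.12] twist 0.000 rows>=11.2
```

Request:
{"fn": "apply_moves", "kwargs": {
  "rows": [
    [-3.7,-1.6,0,0],
    [-7.4,-3.2,0,0],
    [-11.2,-4.8,0,0],
    [-15,-6.4,0,0],
    [-18.7,-8,0,0],
    [-22.5,-9.6,0,0],
    [-26.2,-11.3,0,0],
    [-30,-12.9,0,0],
    [-33.7,-14.5,0,0],
    [-37.5,-16.1,0,0],
    [-40.5,-17.5,0,0],
    [-42.9,-18.5,0,0]
  ]
}}

```text
clock: 6.42
tool_pos: [0.5466, 0.4066, 0.0932]
orientation: [0.001, 0.844, -0.537, -0.001]
contact_force: [-0.1, -0.5, -3.0]
opening: 0.359
```

Request:
{"fn": "apply_moves", "kwargs": {
  "rows": [
    [0,0,0,0],
    [0,0,0,0]
  ]
}}

```text
clock: 6.58
tool_pos: [0.5467, 0.4047, 0.093]
orientation: [0.001, 0.844, -0.537, -0.001]
contact_force: [-0.2, -0.2, -2.7]
opening: 0.358
```

```bash
python3 wl.py round_dish .022 w3
python3 - <<'E'
from station import r,eyes,finder
from h import *
s=r.get_state(); 
go(s,(.547,.4045,.031))
p=eyes.capture("top"); cv2.imwrite("pics/t3.png",p["frame"][100:300,60:380])
E
```

```text
tcp [0.5467 0.4047 0.093 ] t 6.58 F [-0.2 -0.2 -2.7] op 0.358
round_dish 0.84 [205, 140, 438, 354] c [0.5414 0.4002] rect [524.2 394.8] [134.  138.9] 74.2 circ 523.1 392.7 70.3
yaw now -1.138 tilt 0.0029 | move [-0.34 -0.04  6.28] twist 0.000 rows>=1.5
```

View pics/w3.png

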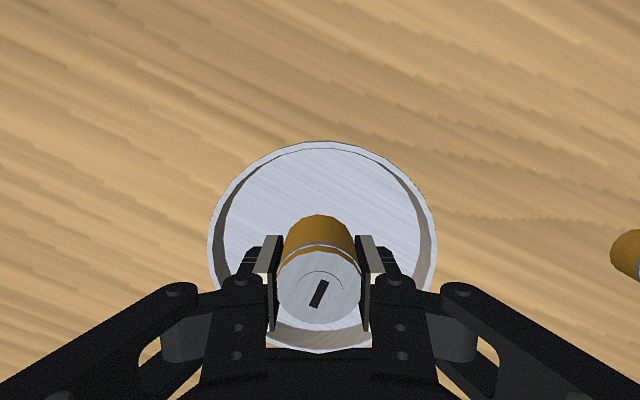

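Run:
```python
from station import r,eyes,finder
from h import *
s=r.get_state(); print(s["tool_pos"],s["orientation"],s["clock"])
go(s,(.547,.4045,.031))
```

```text
[0.54858366 0.40095103 0.09423508] [ 1.19270802e-03  8.42290868e-01 -5.39021938e-01  1.48795930e-04] 6.7333
yaw now -1.139 tilt 0.0024 | move [-0.4  -0.02  6.32] twist 0.000 rows>=1.5
```

Request:
{"fn": "apply_moves", "kwargs": {
  "rows": [
    [-0.1,0,2,0],
    [-0.2,0,4,0],
    [-0.3,0,5.5,0],
    [-0.3,0,6,0],
    [-0.3,0,6.3,0],
    [-0.3,0,6.3,0],
    [-0.3,0,6.3,0],
    [-0.3,0,6.3,0]
  ]
}}

```text
clock: 7.4
tool_pos: [0.548, 0.4056, 0.0334]
orientation: [-0.001, 0.843, -0.539, 0.0]
contact_force: [-0.3, 0.2, -1.6]
opening: 0.356
```

Run:
```python
from station import r,eyes,finder
from h import *
s=r.get_state(); print(s["tool_pos"],s["contact_force"],s["clock"])
```

```text
[0.54796324 0.40563613 0.03343088] [-0.30257225  0.22600579 -1.56595772] 7.4
```

Request:
{"fn": "apply_moves", "kwargs": {
  "rows": [
    [0,0,0.2,0],
    [0,0,0.3,0],
    [0,0,0.3,0],
    [0,0,0.3,0]
  ]
}}

```text
clock: 7.73
tool_pos: [0.5472, 0.4056, 0.0294]
orientation: [-0.0, 0.843, -0.538, -0.0]
contact_force: [0.4, 0.2, -2.7]
opening: 0.357
```

Request:
{"fn": "apply_moves", "kwargs": {
  "rows": [
    [0,0,0,0],
    [0,0,0,0],
    [0,0,0,0],
    [0,0,0,0],
    [0,0,0,0]
  ],
  "jaw": 0.2
}}

```text
clock: 8.15
tool_pos: [0.5473, 0.4056, 0.0294]
orientation: [-0.0, 0.843, -0.538, 0.0]
contact_force: [-0.0, 0.2, 0.5]
opening: 0.598
```

Request:
{"fn": "apply_moves", "kwargs": {
  "rows": [
    [0,0,-1,0],
    [0,0,-3,0],
    [0,0,-6,0],
    [0,0,-8,0],
    [0,0,-8,0],
    [0,0,-8,0]
  ]
}}

```text
clock: 8.65
tool_pos: [0.548, 0.4061, 0.1114]
orientation: [-0.002, 0.843, -0.538, 0.001]
contact_force: [0.1, -0.4, -0.5]
opening: 0.599
```

```bash
python3 wl.py tall_cylinder_mid .044 w4
python3 - <<'E'
from station import r,eyes,finder
from h import *
s=r.get_state(); print(s["tool_pos"])
go(s,(.607,.199,.11),-.7)
E
```

```text
tcp [0.548  0.4061 0.1114] t 8.65 F [ 0.1 -0.4 -0.5] op 0.599
tall_cylinder_mid 0.83 [289, 177, 347, 243] c [0.5513 0.4082] rect [551.3 407.4] [38.5 31.6] 11.9 circ 551.1 408.2 19.6
[0.54684462 0.40537981 0.10910267]
yaw now -1.137 tilt 0.0006 | move [21.25  3.22 -0.09] twist -0.437 rows>=5.2
```

View pics/w4.png

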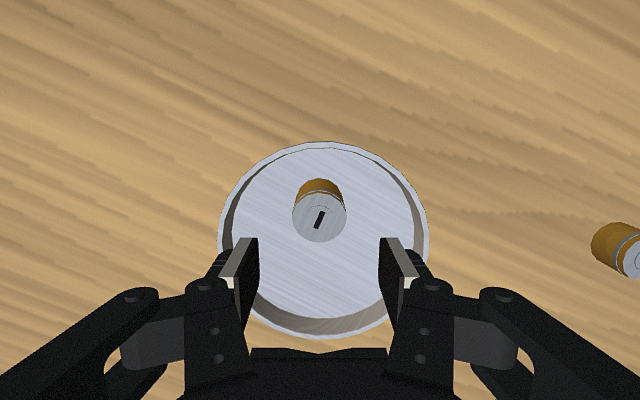

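The tall cylinder stands in the dish at (318,215). On to the short one.

Request:
{"fn": "apply_moves", "kwargs": {
  "rows": [
    [3.5,0.5,0,0],
    [7.5,1.1,0,0],
    [11.5,1.7,0,0],
    [15.5,2.3,0,0],
    [19,2.8,0,0],
    [21.2,3.2,0,0],
    [21.2,3.2,0,0],
    [21.2,3.2,0,0],
    [21.2,3.2,0,0],
    [21.2,3.2,0,0]
  ],
  "jaw": 0.8
}}

```text
clock: 9.58
tool_pos: [0.6065, 0.2016, 0.1087]
orientation: [0.0, 0.843, -0.537, -0.001]
contact_force: [0.5, 1.0, -0.1]
opening: 0.901
```

```bash
python3 wl.py short_cylinder_mid .028 w5
```

```text
tcp [0.6065 0.2016 0.1087] t 9.58 F [ 0.5  1.  -0.1] op 0.901
short_cylinder_mid 0.6 [296, 177, 349, 234] c [0.6094 0.2026] rect [609.2 202.3] [35.8 31.3] 25.0 circ 609.2 202.6 18.2
```

View pics/w5.png

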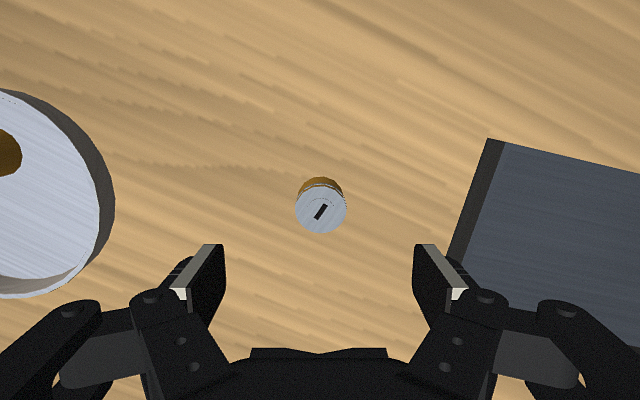

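Run:
```python
from station import r, eyes
from h import *
s=r.get_state(); p=eyes.capture("wrist"); T=tool_T(s)@p["mount"]
X=at_z(p,(321,209),.028,T); print(X); go(s,(X[0],X[1],.02))
```

```text
[0.60760217 0.2008963  0.028     ]
yaw now -1.135 tilt 0.0008 | move [ 0.1  -0.07  8.89] twist 0.000 rows>=2.1
```

Request:
{"fn": "apply_moves", "kwargs": {
  "rows": [
    [0.1,0,3,0],
    [0.1,0,6,0],
    [0.1,0,8,0],
    [0.1,0,8.8,0],
    [0.1,0,8.8,0],
    [0.1,0,8.8,0]
  ]
}}

```text
clock: 10.23
tool_pos: [0.6079, 0.1993, 0.0217]
orientation: [-0.0, 0.843, -0.538, 0.0]
contact_force: [0.6, 0.4, 0.1]
opening: 0.899
```

Request:
{"fn": "apply_moves", "kwargs": {
  "rows": [
    [0,0,0,0],
    [0,0,0,0],
    [0,0,0,0],
    [0,0,0,0],
    [0,0,0,0],
    [0,0,0,0],
    [0,0,0,0],
    [0,0,0,0],
    [0,0,0,0],
    [0,0,0,0]
  ],
  "jaw": -1
}}

```text
clock: 11.07
tool_pos: [0.6083, 0.1991, 0.0227]
orientation: [-0.001, 0.843, -0.538, 0.0]
contact_force: [-2.5, 0.2, 8.3]
opening: 0.35
```

Request:
{"fn": "apply_moves", "kwargs": {
  "rows": [
    [0,0,-0.5,0],
    [0,0,-1.5,0],
    [0,0,-3.5,0],
    [0,0,-6,0],
    [0,0,-7,0],
    [0,0,-7,0],
    [0,0,-7,0]
  ]
}}

```text
clock: 11.65
tool_pos: [0.6078, 0.199, 0.0917]
orientation: [-0.001, 0.843, -0.538, 0.0]
contact_force: [0.1, -1.0, -3.0]
opening: 0.353
```

Run:
```python
from station import r, eyes
from h import *
s=r.get_state(); print(s["tool_pos"],s["opening"]);go(s,(.501,.382,.095))
p=eyes.capture("wrist");cv2.imwrite("pics/w6.png",p["frame"])
```

```text
[0.60784478 0.19896277 0.09169306] 0.3530721828600623
yaw now -1.137 tilt 0.0012 | move [-21.1    2.    -0.33] twist 0.000 rows>=5.1
```

View pics/w6.png

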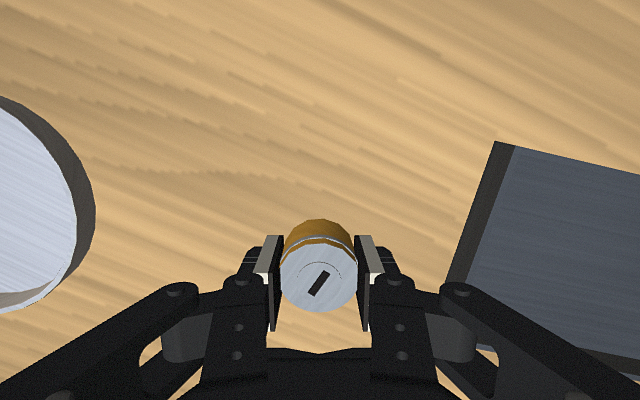

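Request:
{"fn": "apply_moves", "kwargs": {
  "rows": [
    [-2,0.2,0,0],
    [-5.5,0.5,0,0],
    [-9.5,0.9,0,0],
    [-13.5,1.3,0,0],
    [-17.5,1.7,0,0],
    [-20,1.9,0,0],
    [-21.1,2,0,0],
    [-21.1,2,0,0],
    [-21.1,2,0,0],
    [-21.1,2,0,0],
    [-21.1,2,0,0]
  ]
}}

```text
clock: 12.62
tool_pos: [0.5021, 0.3796, 0.0909]
orientation: [0.001, 0.842, -0.54, 0.0]
contact_force: [-0.1, 0.4, -1.1]
opening: 0.356
```

```bash
python3 wl.py round_dish .022 w7
python3 - <<'E'
from station import r, eyes
from h import *
s=r.get_state(); print(s["tool_pos"],s["opening"]);go(s,(.501,.382,.027))
E
```

```text
tcp [0.5021 0.3796 0.0909] t 12.62 F [-0.1  0.4 -1.1] op 0.356
round_dish 0.88 [190, 41, 438, 263] c [0.5344 0.3973] rect [531.6 396.3] [120.6 139.1] 26.3 circ 523.3 392.0 70.0
[0.50190841 0.38023919 0.09119516] 0.35816744622742464
yaw now -1.140 tilt 0.0007 | move [-0.2   0.01  6.42] twist 0.000 rows>=1.5
```

View pics/w7.png

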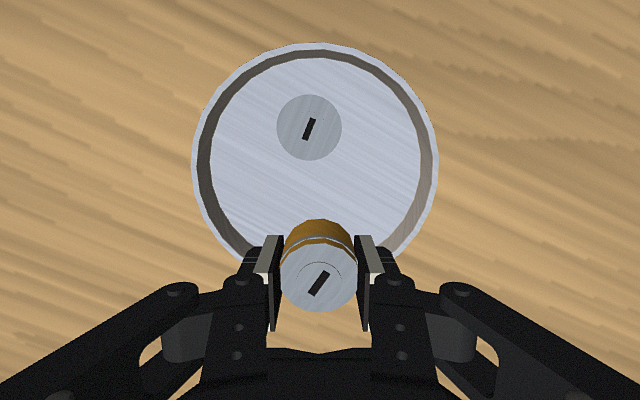

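Request:
{"fn": "apply_moves", "kwargs": {
  "rows": [
    [-0.1,0,2,0],
    [-0.2,0,4,0],
    [-0.2,0,5.5,0],
    [-0.2,0,6.2,0],
    [-0.2,0,6.5,0],
    [-0.2,0,6.5,0],
    [-0.2,0,6.5,0]
  ]
}}

```text
clock: 13.3
tool_pos: [0.5007, 0.3833, 0.0269]
orientation: [-0.0, 0.842, -0.539, 0.0]
contact_force: [-0.8, 0.9, -0.8]
opening: 0.356
```

Request:
{"fn": "apply_moves", "kwargs": {
  "rows": [
    [0,0,0,0],
    [0,0,0,0],
    [0,0,0,0],
    [0,0,0,0],
    [0,0,0,0]
  ],
  "jaw": 0.2
}}

```text
clock: 13.72
tool_pos: [0.5001, 0.3837, 0.0264]
orientation: [-0.0, 0.843, -0.538, 0.0]
contact_force: [-0.2, 0.2, 0.2]
opening: 0.6
```

Request:
{"fn": "apply_moves", "kwargs": {
  "rows": [
    [0,0,-1,0],
    [0,0,-3,0],
    [0,0,-6,0],
    [0,0,-9,0],
    [0,0,-11,0],
    [0,0,-11,0],
    [0,0,-11,0]
  ]
}}

```text
clock: 14.3
tool_pos: [0.5006, 0.3842, 0.1383]
orientation: [-0.002, 0.843, -0.538, 0.0]
contact_force: [0.2, 0.1, -0.3]
opening: 0.6
```

```bash
python3 wl.py short_cylinder_mid .032 w8
python3 - <<'E'
from station import r, eyes
from h import *
s=r.get_state(); print(s["tool_pos"],s["joint_pos"][6])
go(s,(.436,.159,.137),1.34-np.pi/2)
E
```

```text
tcp [0.5006 0.3842 0.1383] t 14.3 F [ 0.2  0.1 -0.3] op 0.6
short_cylinder_mid 0.86 [298, 169, 346, 221] c [0.5024 0.3847] rect [501.9 385.1] [35.7 31.8] 45.2 circ 502.6 384.3 17.9
[0.49960931 0.38348649 0.13605598] -1.7703610404527972
yaw now -1.137 tilt 0.0007 | move [17.69 15.21 -0.08] twist -0.906 rows>=7.3
```

View pics/w8.png

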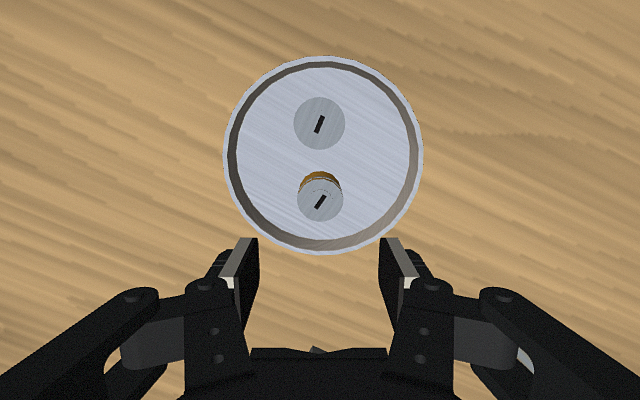

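Request:
{"fn": "apply_moves", "kwargs": {
  "rows": [
    [2,1.7,0,-0.1],
    [4.5,3.9,0,-0.22],
    [7,6,0,-0.34],
    [9.5,8.2,0,-0.46],
    [12,10.4,0,-0.58],
    [14.5,12.5,0,-0.7],
    [16.5,14.3,0,-0.81],
    [17.7,15.2,0,-0.9],
    [17.7,15.2,0,-0.9],
    [17.7,15.2,0,-0.9],
    [17.7,15.2,0,-0.9],
    [17.7,15.2,0,-0.9]
  ],
  "jaw": 0
}}

```text
clock: 15.4
tool_pos: [0.4367, 0.1605, 0.136]
orientation: [-0.0, 0.993, -0.118, -0.0]
contact_force: [-0.5, 0.4, -0.9]
opening: 0.499
```

```bash
python3 wl.py round_key_mid .01 w9
```

```text
tcp [0.4367 0.1605 0.136 ] t 15.4 F [-0.5  0.4 -0.9] op 0.499
round_key_mid 0.94 [296, 124, 335, 245] c [0.4388 0.1643] rect [437.4 163.9] [89.4 25.5] 76.0 circ 440.5 162.8 45.2
```

View pics/w9.png

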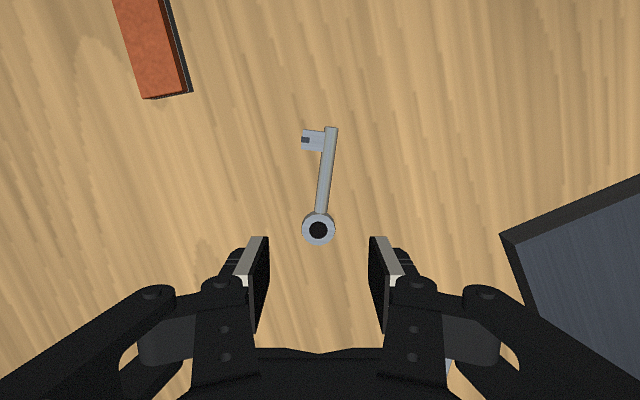

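```bash
cat > kg.py <<'E'
import sys
from station import r, eyes
from h import *
b=(float(sys.argv[1]),float(sys.argv[2]));t=(float(sys.argv[3]),float(sys.argv[4]))
s=r.get_state(); p=eyes.capture("wrist"); T=tool_T(s)@p["mount"]
B=at_z(p,b,.01,T)[:2]; Q=at_z(p,t,.01,T)[:2]
L=np.linalg.norm(Q-B); u=(Q-B)/L; yaw=np.arctan2(u[1],u[0]); print("bow",B,"tip",Q,"L",L,"yaw",yaw)
M=B+u*(.031)
print("mid",M); go(s,(M[0],M[1],.02),yaw-np.pi/2)
E
python3 kg.py 318.5 229.5 331.5 127
```

```text
bow [0.42958508 0.13187979] tip [0.45640361 0.20435552] L 0.07727849217557012 yaw 1.2163859930204919
mid [0.44034324 0.16095318]
yaw now -0.236 tilt 0.0004 | move [ 0.36 -0.14 11.61] twist 0.118 rows>=2.8
```

Request:
{"fn": "apply_moves", "kwargs": {
  "rows": [
    [0.2,0,3,0.06],
    [0.4,-0.1,6,0.12],
    [0.4,-0.1,9,0.12],
    [0.4,-0.1,11,0.12],
    [0.4,-0.1,11.7,0.12],
    [0.4,-0.1,11.7,0.12],
    [0.4,-0.1,11.7,0.12]
  ]
}}

```text
clock: 16.13
tool_pos: [0.4407, 0.1596, 0.0196]
orientation: [0.0, 0.984, -0.177, -0.0]
contact_force: [0.1, -0.3, -0.2]
opening: 0.5
```

Request:
{"fn": "apply_moves", "kwargs": {
  "rows": [
    [0,0,0,0],
    [0,0,0,0],
    [0,0,0,0],
    [0,0,0,0],
    [0,0,0,0],
    [0,0,0,0],
    [0,0,0,0],
    [0,0,0,0]
  ],
  "jaw": -1
}}

```text
clock: 16.8
tool_pos: [0.4413, 0.1595, 0.0206]
orientation: [-0.001, 0.984, -0.178, 0.001]
contact_force: [-1.0, -0.7, 9.9]
opening: 0.091
```

Run:
```python
from station import r, eyes
from h import *
s=r.get_state(); print(s["tool_pos"],s["opening"],s["contact_force"])
p=eyes.capture("wrist");cv2.imwrite("pics/w10.png",p["frame"])
```

```text
[0.44134274 0.15952227 0.02062355] 0.09121271460687529 [-0.99807122 -0.65726448  9.91529329]
```

View pics/w10.png

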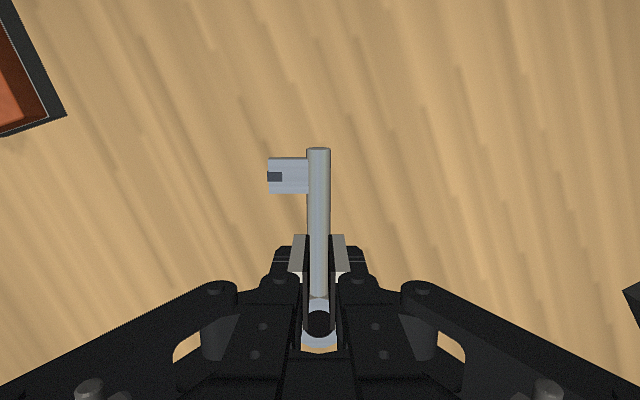

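Request:
{"fn": "apply_moves", "kwargs": {
  "rows": [
    [0,0,-0.5,0],
    [0,0,-1.5,0],
    [0,0,-3.5,0],
    [0,0,-6,0],
    [0,0,-7,0],
    [0,0,-7,0]
  ]
}}

```text
clock: 17.35
tool_pos: [0.4419, 0.1597, 0.092]
orientation: [-0.001, 0.984, -0.178, 0.002]
contact_force: [-0.1, 0.1, -0.0]
opening: 0.084
```

Run:
```python
from station import r, eyes
from h import *
s=r.get_state(); print(s["tool_pos"],s["opening"],s["contact_force"])
p=eyes.capture("wrist");cv2.imwrite("pics/w11.png",p["frame"])
go(s,(.64,.05,.09),.206-np.pi/2)
```

```text
[0.44193071 0.15965751 0.09204322] 0.08432342896096728 [-0.12334199  0.07525412 -0.04766767]
yaw now -0.357 tilt 0.0047 | move [22.39  3.34  0.27] twist 1.007 rows>=8.1
```

View pics/w11.png

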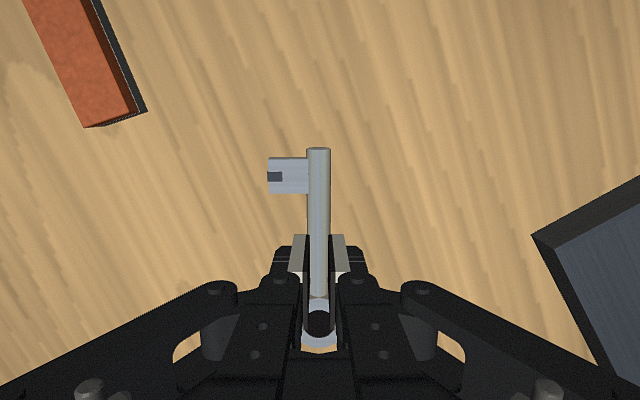

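Key held, level. Carry to the tray while turning.

Request:
{"fn": "apply_moves", "kwargs": {
  "rows": [
    [1.5,0.2,0,0.1],
    [4,0.6,0,0.21],
    [7,1,0,0.32],
    [10,1.5,0,0.43],
    [13,1.9,0,0.54],
    [16,2.4,0,0.65],
    [18.5,2.8,0,0.76],
    [20.5,3.1,0,0.87],
    [22.4,3.3,0,0.97],
    [22.4,3.3,0,1],
    [22.4,3.3,0,1],
    [22.4,3.3,0,1]
  ]
}}

```text
clock: 18.4
tool_pos: [0.6378, 0.0505, 0.0882]
orientation: [0.001, 0.779, -0.627, -0.001]
contact_force: [-1.3, 0.5, -0.8]
opening: 0.089
```

Request:
{"fn": "apply_moves", "kwargs": {
  "rows": [
    [0,0,0,0],
    [0,0,0,0]
  ]
}}

```text
clock: 18.57
tool_pos: [0.6381, 0.0507, 0.0891]
orientation: [0.0, 0.779, -0.627, -0.0]
contact_force: [0.2, 0.7, -0.4]
opening: 0.09
```

```bash
python3 wl.py long_tray .024 w12
python3 - <<'E'
from station import r, eyes
from h import *
s=r.get_state(); print(s["tool_pos"],s["opening"],s["contact_force"])
go(s,(.64,.05,.025),.206-np.pi/2)
E
```

```text
tcp [0.6381 0.0507 0.0891] t 18.57 F [ 0.2  0.7 -0.4] op 0.09
long_tray 0.63 [213, 100, 575, 319] c [0.6635 0.0091] rect [647.6  14.1] [129.6 189.6] 12.1 circ 647.6 14.2 113.7
[0.63853477 0.05051114 0.08939234] 0.09199017032395326 [ 0.08860764 -0.31410692 -1.49461879]
yaw now -1.356 tilt 0.0004 | move [ 0.08 -0.13  6.44] twist 0.009 rows>=1.5
```

View pics/w12.png

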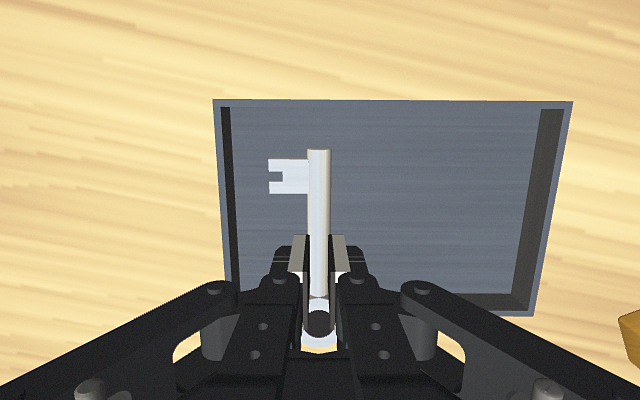

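Request:
{"fn": "apply_moves", "kwargs": {
  "rows": [
    [0,-0.1,2,0],
    [0,-0.1,4,0],
    [0,-0.1,5.5,0],
    [0,-0.1,6.2,0],
    [0,-0.1,6.5,0],
    [0,-0.1,6.5,0],
    [0,-0.1,6.5,0]
  ]
}}

```text
clock: 19.25
tool_pos: [0.6402, 0.0504, 0.025]
orientation: [-0.0, 0.779, -0.627, 0.0]
contact_force: [0.4, 0.3, -0.9]
opening: 0.091
```

Request:
{"fn": "apply_moves", "kwargs": {
  "rows": [
    [0,0,0,0],
    [0,0,0,0],
    [0,0,0,0],
    [0,0,0,0],
    [0,0,0,0]
  ],
  "jaw": -0.4
}}

```text
clock: 19.67
tool_pos: [0.64, 0.0503, 0.0244]
orientation: [-0.0, 0.779, -0.628, 0.0]
contact_force: [0.0, -0.4, -0.0]
opening: 0.299
```

Request:
{"fn": "apply_moves", "kwargs": {
  "rows": [
    [0,0,-1,0],
    [0,0,-3,0],
    [0,0,-6,0],
    [0,0,-9,0],
    [0,0,-11,0],
    [0,0,-11,0],
    [0,0,-11,0]
  ]
}}

```text
clock: 20.25
tool_pos: [0.6407, 0.0503, 0.1363]
orientation: [-0.001, 0.779, -0.628, 0.001]
contact_force: [0.4, 0.2, -0.6]
opening: 0.294
```

```bash
python3 wl.py round_key_mid .014 w13
python3 - <<'E'
from station import r, eyes
from h import *
s=r.get_state(); print(s["tool_pos"],s["joint_pos"][6])
go(s,(.468,-.006,.136),2.76-np.pi/2)
E
```

```text
tcp [0.6407 0.0503 0.1363] t 20.25 F [ 0.4  0.2 -0.6] op 0.294
round_key_mid 0.59 [286, 126, 334, 251] c [0.6427 0.0536] rect [641.1  54.8] [89.6 26. ] 18.6 circ 642.2 52.0 45.0
[0.63946079 0.05031911 0.13399961] -1.3714913291579438
yaw now -1.357 tilt 0.0008 | move [ 1.86 17.95 -0.19] twist 0.595 rows>=4.8
```

View pics/w13.png

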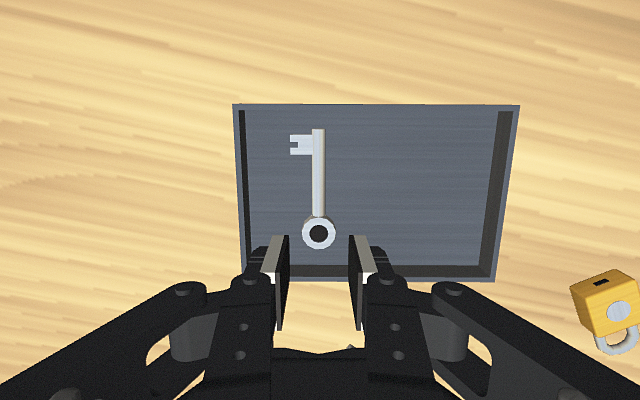

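Request:
{"fn": "apply_moves", "kwargs": {
  "rows": [
    [0.2,2,0,0.1],
    [0.6,5.5,0,0.2],
    [1,9.5,0,0.3],
    [1.4,13.5,0,0.4],
    [1.8,17,0,0.5],
    [1.9,18,0,0.59],
    [1.9,18,0,0.59],
    [1.9,18,0,0.59],
    [1.9,18,0,0.59],
    [1.9,18,0,0.59]
  ],
  "jaw": 0
}}

```text
clock: 21.18
tool_pos: [0.4693, -0.006, 0.134]
orientation: [0.0, -0.564, 0.826, -0.0]
contact_force: [-0.1, -0.0, -0.1]
opening: 0.497
```

```bash
python3 wl.py square_key_mid .01 w14
```

```text
tcp [ 0.4693 -0.006   0.134 ] t 21.18 F [-0.1 -0.  -0.1] op 0.497
square_key_mid 0.83 [292, 138, 342, 253] c [ 0.4738 -0.0072] rect [465.5  -3.8] [34.1 90.3] 70.1 circ 466.8 -3.1 46.3
square_key_mid 0.47 [143, 0, 187, 48] c [0.6115 0.045 ] rect [611.   44.6] [27.8 26.2] 68.6 circ 613.4 44.8 16.5
```

View pics/w14.png

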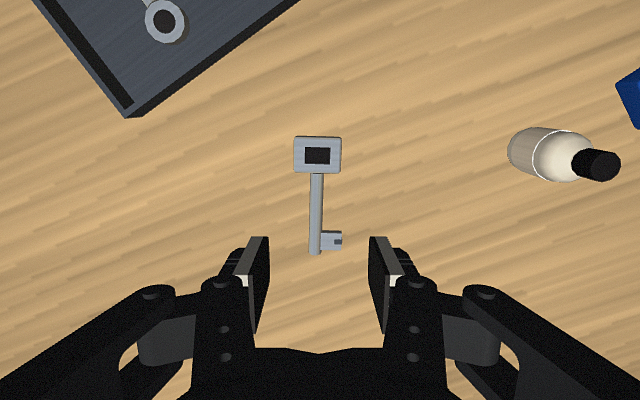

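```bash
python3 kg.py 317.5 155 315.5 254
```

```text
bow [ 0.49442464 -0.01484721] tip [0.42381526 0.01456764] L 0.07649128649546251 yaw 2.7468707165297706
mid [ 0.46580843 -0.00292611]
yaw now -1.945 tilt 0.0001 | move [-0.19  0.41 11.4 ] twist 0.020 rows>=2.7
```

Request:
{"fn": "apply_moves", "kwargs": {
  "rows": [
    [-0.1,0.2,3,0.02],
    [-0.2,0.4,6,0.02],
    [-0.2,0.4,9,0.02],
    [-0.2,0.4,11,0.02],
    [-0.2,0.4,11.5,0.02],
    [-0.2,0.4,11.5,0.02],
    [-0.2,0.4,11.5,0.02]
  ]
}}

```text
clock: 21.92
tool_pos: [0.4654, -0.0033, 0.0197]
orientation: [-0.0, -0.554, 0.832, 0.0]
contact_force: [0.3, 0.5, -0.5]
opening: 0.496
```

Request:
{"fn": "apply_moves", "kwargs": {
  "rows": [
    [0,0,0,0],
    [0,0,0,0],
    [0,0,0,0],
    [0,0,0,0],
    [0,0,0,0],
    [0,0,0,0],
    [0,0,0,0],
    [0,0,0,0]
  ],
  "jaw": -1
}}

```text
clock: 22.58
tool_pos: [0.4658, -0.0031, 0.0206]
orientation: [0.001, -0.554, 0.832, -0.0]
contact_force: [-0.3, 0.4, 9.9]
opening: 0.09
```

Request:
{"fn": "apply_moves", "kwargs": {
  "rows": [
    [0,0,-0.5,0],
    [0,0,-1.5,0],
    [0,0,-3.5,0],
    [0,0,-6,0],
    [0,0,-7,0],
    [0,0,-7,0]
  ]
}}

```text
clock: 23.08
tool_pos: [0.4663, -0.003, 0.0919]
orientation: [0.002, -0.554, 0.832, -0.001]
contact_force: [0.1, 0.5, -0.4]
opening: 0.093
```

Run:
```python
from station import r, eyes
from h import *
s=r.get_state(); print(s["tool_pos"],s["opening"],s["contact_force"])
p=eyes.capture("wrist");cv2.imwrite("pics/w15.png",p["frame"])
go(s,(.657,-.028,.09),.206+np.pi/2)
```

```text
[ 0.4663239  -0.0030279   0.09186631] 0.09313020122763024 [ 0.1017138   0.48222636 -0.42611992]
yaw now -1.967 tilt 0.0044 | move [ -5.05 -18.55   0.27] twist -0.602 rows>=4.8
```

View pics/w15.png

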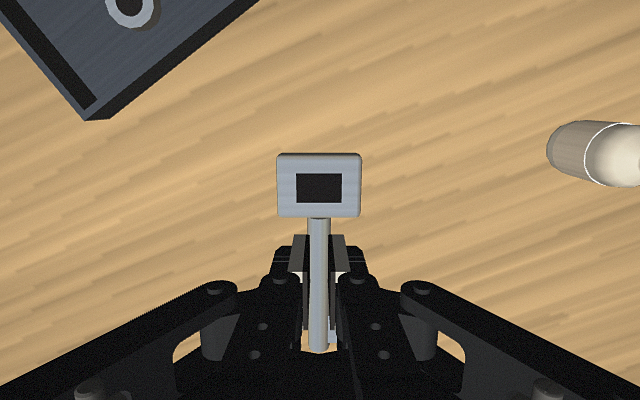

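Request:
{"fn": "apply_moves", "kwargs": {
  "rows": [
    [-0.5,-1.8,0,-0.08],
    [-1.4,-5,0,-0.18],
    [-2.4,-8.8,0,-0.3],
    [-3.4,-12.5,0,-0.41],
    [-4.3,-16,0,-0.51],
    [-5,-18.4,0,-0.6],
    [-5,-18.4,0,-0.6],
    [-5,-18.4,0,-0.6],
    [-5,-18.4,0,-0.6],
    [-5,-18.4,0,-0.6]
  ]
}}

```text
clock: 23.97
tool_pos: [0.6526, -0.0278, 0.0886]
orientation: [0.001, 0.775, -0.632, -0.001]
contact_force: [-0.6, -0.2, -0.8]
opening: 0.089
```

```bash
python3 wl.py long_tray .024 w16
python3 - <<'E'
from station import r, eyes
from h import *
s=r.get_state(); print(s["tool_pos"],s["opening"],s["contact_force"])
go(s,(.656,-.026,.025),.206+np.pi/2)
E
```

```text
tcp [ 0.6526 -0.0278  0.0886] t 23.97 F [-0.6 -0.2 -0.8] op 0.089
long_tray 0.74 [58, 95, 420, 315] c [0.6599 0.0257] rect [646.8  14.6] [129.3 189.7] 12.1 circ 647.2 14.7 113.7
[ 0.65312987 -0.02769078  0.08917831] 0.0864177366262361 [-0.36288157 -0.05758706 -0.61864934]
yaw now -1.367 tilt 0.0010 | move [-0.11 -0.32  6.42] twist -0.002 rows>=1.5
```

View pics/w16.png

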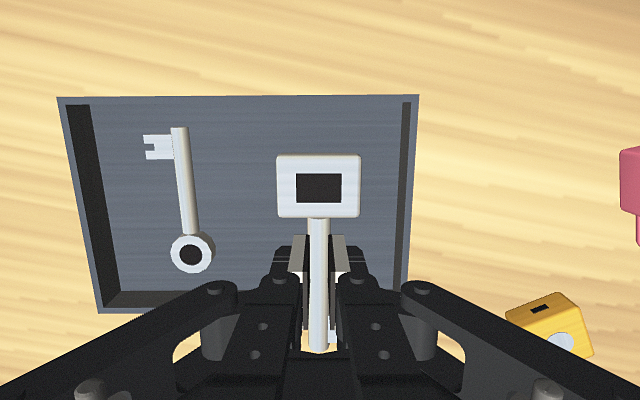

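Request:
{"fn": "apply_moves", "kwargs": {
  "rows": [
    [-0.1,-0.2,2,0],
    [-0.1,-0.3,4,0],
    [-0.1,-0.3,5.5,0],
    [-0.1,-0.3,6.2,0],
    [-0.1,-0.3,6.5,0],
    [-0.1,-0.3,6.5,0],
    [-0.1,-0.3,6.5,0]
  ]
}}

```text
clock: 24.65
tool_pos: [0.6569, -0.0263, 0.0251]
orientation: [-0.0, 0.775, -0.632, 0.0]
contact_force: [0.0, -0.6, -0.5]
opening: 0.088
```

Request:
{"fn": "apply_moves", "kwargs": {
  "rows": [
    [0,0,0,0],
    [0,0,0,0],
    [0,0,0,0],
    [0,0,0,0],
    [0,0,0,0]
  ],
  "jaw": -0.4
}}

```text
clock: 25.07
tool_pos: [0.6569, -0.0264, 0.0244]
orientation: [-0.0, 0.775, -0.631, 0.0]
contact_force: [-0.5, 0.0, 0.0]
opening: 0.302
```

Request:
{"fn": "apply_moves", "kwargs": {
  "rows": [
    [0,0,-1,0],
    [0,0,-3,0],
    [0,0,-6,0],
    [0,0,-9,0],
    [0,0,-12,0],
    [0,0,-12,0],
    [0,0,-12,0]
  ]
}}

```text
clock: 25.65
tool_pos: [0.6581, -0.0266, 0.1471]
orientation: [-0.001, 0.775, -0.632, 0.002]
contact_force: [-0.5, 0.0, -0.4]
opening: 0.3
```

```bash
python3 wl.py square_key_mid .014 w17
python3 - <<'E'
from station import r, eyes
from h import *
s=r.get_state(); print(s["tool_pos"],s["joint_pos"])
go(s,(.596,-.197,.145),-2.46+np.pi/2)
go(s,(.596,-.197,.145),-2.46)
E
```

```text
tcp [ 0.6581 -0.0266  0.1471] t 25.65 F [-0.5  0.  -0.4] op 0.3
square_key_mid 0.64 [293, 132, 346, 246] c [ 0.6664 -0.0254] rect [657.7 -27.1] [90.5 35. ] 14.6 circ 658.3 -25.7 46.2
[ 0.6564781  -0.02632112  0.1442146 ] [-0.13066086  0.65235764  0.16791787  1.61672116 -0.13184969  0.8840692
 -1.27971943]
yaw now -1.367 tilt 0.0005 | move [15.49  9.38 -0.08] twist -0.478 rows>=4.3
yaw now -1.367 tilt 0.0005 | move [15.49  9.38 -0.08] twist 1.093 rows>=8.7
```

View pics/w17.png

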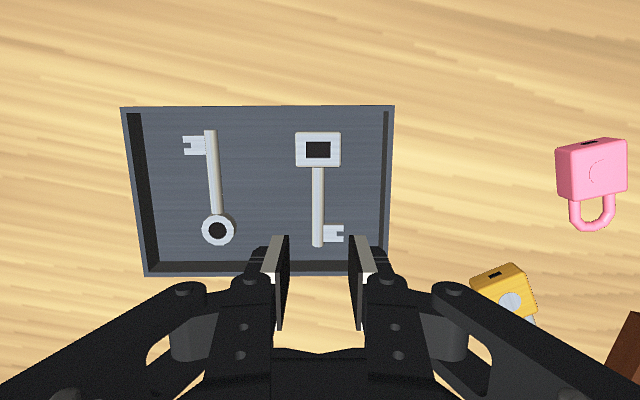

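Request:
{"fn": "apply_moves", "kwargs": {
  "rows": [
    [1.5,0.9,0,-0.08],
    [4.5,2.7,0,-0.18],
    [8,4.8,0,-0.3],
    [11.5,7,0,-0.4],
    [14.5,8.8,0,-0.48],
    [15.5,9.4,0,-0.48],
    [15.5,9.4,0,-0.48],
    [15.5,9.4,0,-0.48],
    [15.5,9.4,0,-0.48],
    [15.5,9.4,0,-0.48]
  ],
  "jaw": 1
}}

```text
clock: 26.58
tool_pos: [0.5968, -0.195, 0.1438]
orientation: [-0.0, 0.904, -0.428, -0.0]
contact_force: [0.4, 0.1, 0.2]
opening: 1.001
```

```bash
python3 wl.py padlock_mid .022 w18
```

```text
tcp [ 0.5968 -0.195   0.1438] t 26.58 F [0.4 0.1 0.2] op 1.001
padlock_mid 0.96 [293, 153, 348, 247] c [ 0.5968 -0.1959] rect [ 591.3 -200.2] [69.1 39.7] 37.1 circ 592.5 -199.1 36.1
padlock_mid 0.85 [233, 321, 292, 363] c [ 0.4685 -0.2356] rect [ 469.  -232.6] [30.3 51.4] 56.0 circ 462.9 -241.5 25.8
padlock_mid 0.84 [418, 52, 499, 160] c [ 0.7068 -0.223 ] rect [ 699.9 -226.2] [69.6 44. ] 24.5 circ 702.6 -227.4 36.8
```

View pics/w18.png

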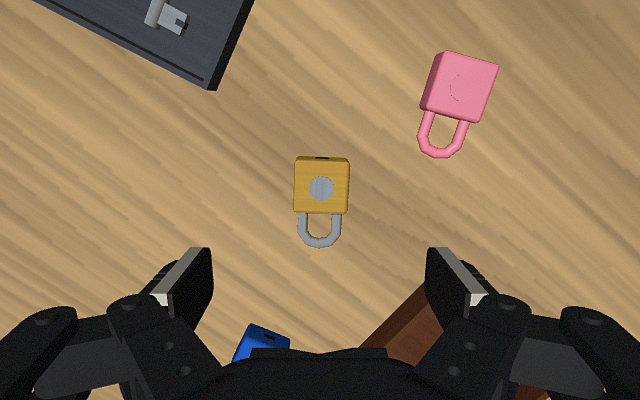

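Run:
```python
from station import r, eyes
from h import *
s=r.get_state(); p=eyes.capture("wrist"); T=tool_T(s)@p["mount"]
X=at_z(p,(321.3,188),.022,T); print(X); go(s,(X[0],X[1],.02),-2.494+np.pi/2)
```

```text
[ 0.60070402 -0.19406468  0.022     ]
yaw now -0.885 tilt 0.0008 | move [ 0.16 -0.39 12.4 ] twist 0.039 rows>=3.0
```

Request:
{"fn": "apply_moves", "kwargs": {
  "rows": [
    [0.1,-0.3,3,0.03],
    [0.2,-0.5,6,0.04],
    [0.2,-0.5,9,0.04],
    [0.2,-0.5,11.5,0.04],
    [0.2,-0.5,12.4,0.04],
    [0.2,-0.5,12.4,0.04],
    [0.2,-0.5,12.4,0.04]
  ],
  "jaw": 0.6
}}

```text
clock: 27.32
tool_pos: [0.6017, -0.1954, 0.0208]
orientation: [0.0, 0.895, -0.447, 0.0]
contact_force: [0.2, 0.4, 0.6]
opening: 0.799
```

Request:
{"fn": "apply_moves", "kwargs": {
  "rows": [
    [0,0,0,0],
    [0,0,0,0],
    [0,0,0,0],
    [0,0,0,0],
    [0,0,0,0],
    [0,0,0,0],
    [0,0,0,0],
    [0,0,0,0]
  ],
  "jaw": -1
}}

```text
clock: 27.98
tool_pos: [0.6024, -0.1959, 0.0223]
orientation: [-0.0, 0.894, -0.447, 0.001]
contact_force: [-1.0, 0.6, 7.0]
opening: 0.454
```

Request:
{"fn": "apply_moves", "kwargs": {
  "rows": [
    [0,0,-0.5,0],
    [0,0,-1.5,0],
    [0,0,-3.5,0],
    [0,0,-6,0],
    [0,0,-7,0],
    [0,0,-7,0]
  ]
}}

```text
clock: 28.48
tool_pos: [0.6031, -0.1963, 0.0937]
orientation: [-0.001, 0.894, -0.447, 0.003]
contact_force: [0.8, -0.1, -1.8]
opening: 0.454
```

```bash
python3 wl.py square_tray .026 w19
python3 - <<'E'
from station import r, eyes
from h import *
s=r.get_state(); print(s["tool_pos"],s["opening"],s["contact_force"],s["joint_pos"])
go(s,(.543,-.377,.09))
E
```

```text
tcp [ 0.6031 -0.1963  0.0937] t 28.48 F [ 0.8 -0.1 -1.8] op 0.454
square_tray 0.8 [443, 338, 514, 400] c [ 0.575  -0.3417] rect [ 579.4 -345.5] [40.3 45.4] 60.1 circ 580.3 -342.1 24.1
[ 0.60134441 -0.19563909  0.09047331] 0.45549543204777004 [ 0.20180137  0.3650434  -3.12242092] [ 0.22529527  0.67717208  0.02468158  1.72969579 -0.023174    0.7342622
 -0.66522869]
yaw now -0.927 tilt 0.0007 | move [11.   15.55  0.05] twist 0.000 rows>=4.6
```

View pics/w19.png

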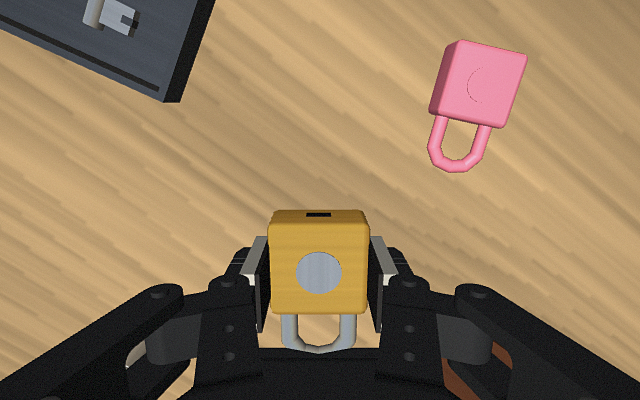

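Request:
{"fn": "apply_moves", "kwargs": {
  "rows": [
    [1,1.5,0,0],
    [3,4.5,0,0],
    [5.5,7.7,0,0],
    [7.8,11,0,0],
    [10,14.2,0,0],
    [11,15.5,0,0],
    [11,15.5,0,0],
    [11,15.5,0,0],
    [11,15.5,0,0],
    [11,15.5,0,0]
  ]
}}

```text
clock: 29.42
tool_pos: [0.544, -0.3745, 0.0895]
orientation: [-0.001, 0.895, -0.446, -0.001]
contact_force: [0.3, 0.2, -1.7]
opening: 0.452
```

```bash
python3 wl.py square_tray .026 w20
python3 - <<'E'
from station import r, eyes
from h import *
s=r.get_state(); print(s["tool_pos"],s["opening"],s["contact_force"])
go(s,(.545,-.375,.029))
E
```

```text
tcp [ 0.544  -0.3745  0.0895] t 29.42 F [ 0.3  0.2 -1.7] op 0.452
square_tray 0.92 [157, 63, 495, 349] c [ 0.554 -0.37 ] rect [ 532.9 -385.1] [141.5 141.7] 89.6 circ 533.0 -385.0 98.9
[ 0.54415453 -0.37492953  0.08997238] 0.45088760431499597 [-0.84545762  1.24624811 -2.19151688]
yaw now -0.925 tilt 0.0009 | move [ 0.06 -0.06  6.1 ] twist 0.000 rows>=1.5
```

View pics/w20.png

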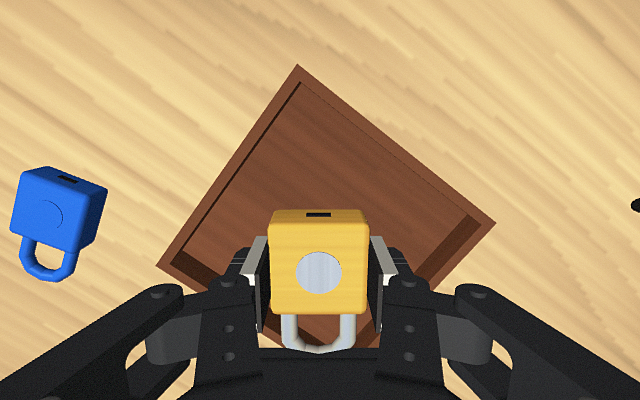

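Request:
{"fn": "apply_moves", "kwargs": {
  "rows": [
    [0,0,2,0],
    [0,0,4,0],
    [0,0,5.3,0],
    [0,0,5.9,0],
    [0,0,6.2,0],
    [0,0,6.2,0],
    [0,0,6.2,0]
  ]
}}

```text
clock: 30.1
tool_pos: [0.5439, -0.3766, 0.0289]
orientation: [-0.0, 0.895, -0.447, 0.0]
contact_force: [0.6, 0.1, -1.9]
opening: 0.453
```

Request:
{"fn": "apply_moves", "kwargs": {
  "rows": [
    [0,0,0,0],
    [0,0,0,0],
    [0,0,0,0],
    [0,0,0,0],
    [0,0,0,0]
  ],
  "jaw": 0.3
}}

```text
clock: 30.52
tool_pos: [0.5435, -0.3768, 0.0284]
orientation: [0.0, 0.894, -0.447, 0.0]
contact_force: [-0.2, 0.7, -0.2]
opening: 0.656
```

Request:
{"fn": "apply_moves", "kwargs": {
  "rows": [
    [0,0,-1,0],
    [0,0,-3,0],
    [0,0,-6,0],
    [0,0,-9,0],
    [0,0,-13,0],
    [0,0,-16,0],
    [0,0,-18,0],
    [0,0,-18,0],
    [0,0,-18,0]
  ]
}}

```text
clock: 31.27
tool_pos: [0.5438, -0.377, 0.2104]
orientation: [0.0, 0.894, -0.447, 0.002]
contact_force: [-0.2, 0.5, -0.9]
opening: 0.649
```

```bash
python3 wl.py padlock_mid .028 w21
python3 - <<'E'
from station import r, eyes,finder
from h import *
s=r.get_state(); print(s["tool_pos"],s["opening"],s["contact_force"],s["clock"])
w=cv2.imread("pics/w21.png")
sc=eyes.capture("scene"); t=eyes.capture("top")
cv2.imwrite("pics/sc21.png",sc["frame"]); cv2.imwrite("pics/t21.png",cv2.resize(t["frame"][80:300,100:540],None,fx=1.8,fy=1.8))
for k,z in {"round_key_mid":.009,"square_key_mid":.009,"short_cylinder_mid":.018,"tall_cylinder_mid":.024,"oil_bottle_mid":.0375,"stone_mid":.011,"padlock_mid":.017}.items():
  for n,p in (("top",t),("scene",sc)):
    for o in finder.cut_out(p,k):
      ys,xs=np.nonzero(o["mask"]); print(k,n,round(o["conf"],2),at_z(p,(xs.mean(),ys.mean()),z).round(3))
E
```

```text
tcp [ 0.5438 -0.377   0.2104] t 31.27 F [-0.2  0.5 -0.9] op 0.649
padlock_mid 0.83 [296, 146, 340, 225] c [ 0.5387 -0.3798] rect [ 534.  -382.9] [69.7 39.7] 36.0 circ 535.1 -382.5 36.5
padlock_mid 0.78 [118, 140, 174, 222] c [ 0.451  -0.2537] rect [ 444.9 -255.3] [70.  43.4] 13.9 circ 446.7 -257.4 36.3
[ 0.54290141 -0.37634568  0.20780369] 0.648707341849611 [ 0.17625745  0.18876916 -0.62028529] 31.3667
round_key_mid top 0.73 [0.639 0.05  0.009]
round_key_mid scene 0.53 [0.643 0.055 0.009]
round_key_mid scene 0.48 [ 0.423 -0.149  0.009]
square_key_mid top 0.51 [ 0.663 -0.029  0.009]
square_key_mid scene 0.63 [ 0.532 -0.38   0.009]
short_cylinder_mid top 0.6 [0.499 0.381 0.018]
short_cylinder_mid scene 0.6 [0.653 0.01  0.018]
tall_cylinder_mid top 0.74 [0.546 0.403 0.024]
tall_cylinder_mid scene 0.66 [0.55  0.405 0.024]
oil_bottle_mid top 0.46 [ 0.441 -0.158  0.037]
oil_bottle_mid scene 0.81 [ 0.449 -0.16   0.037]
stone_mid top 0.63 [0.355 0.287 0.011]
stone_mid scene 0.89 [0.356 0.294 0.011]
padlock_mid top 0.8 [ 0.704 -0.228  0.017]
padlock_mid top 0.7 [ 0.537 -0.383  0.017]
padlock_mid top 0.69 [ 0.441 -0.252  0.017]
padlock_mid scene 0.87 [ 0.71  -0.228  0.017]
padlock_mid scene 0.83 [ 0.539 -0.379  0.017]
padlock_mid scene 0.7 [ 0.45  -0.25   0.017]
```

View pics/w21.png

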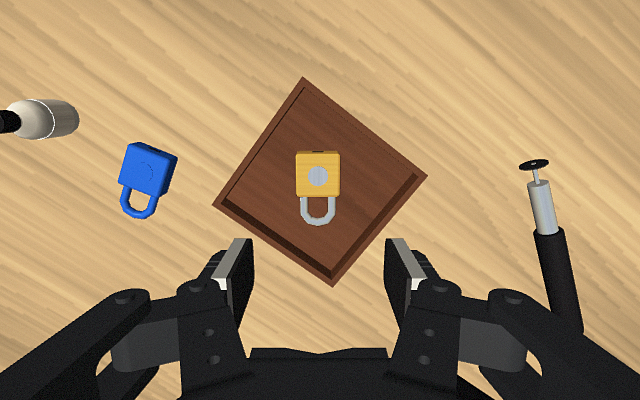

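View pics/sc21.png

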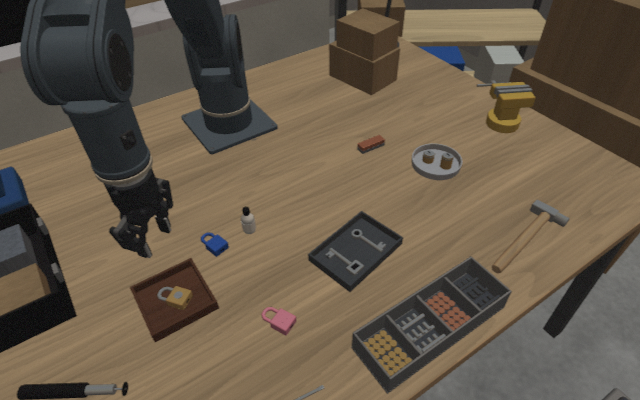

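View pics/t21.png

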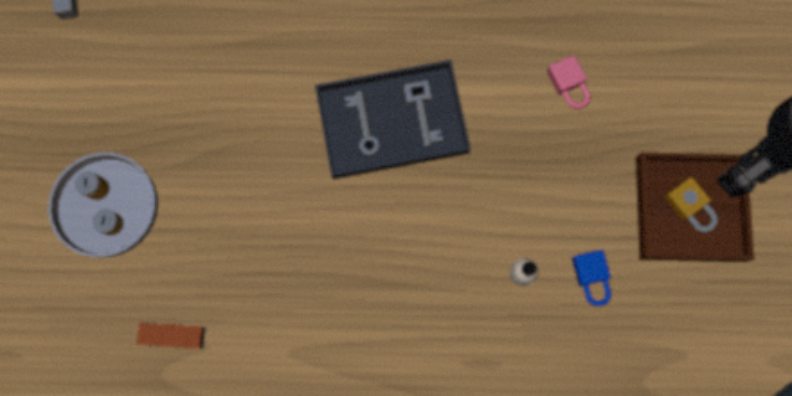

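All five lie in their trays; bottle and stone are unmoved, and the arm is clear and still.

Run:
```python
from station import r
print(r.finish_job())
```

```text
the job is handed in; nothing more can be done
None
```

All five things were sorted and the job was handed in at about 31.5 s. It reports no verdict.

- **Sorting:** I lowered each thing to within about 1 mm of the tray's floor before letting go.
  - Both cylinders stand upright in the round dish, about 27 mm either side of its centre.
  - Both keys lie flat side by side in the long tray, about 79 mm apart.
  - The gold padlock lies flat in the square tray, not the blue or pink look-alike.
- **Last checks:** In the final top, scene and wrist pictures nothing lies on anything else and the gripper is about 180 mm above the padlock tray. The bottle and stone read within 2 mm of where they started.
- **What disagreed:** In the scene picture the finder gave three false hits. It took the bottle for a round key, the square tray for a square key and the long tray for a short cylinder. The top view and my own look at the pictures contradicted all three. I judged flatness and uprightness from the pictures and did not measure the tilt.

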